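Put the glasses case away in the roll-top desk box

TASK

The roll-top box on the desk stands slightly ajar. Roll its slatted cover right back, set the dark glasses case gently down flat on the floor of the box, then roll the cover shut until it clicks past its catch and is fully home. Leave the mouse and the ink bottle where they are.

Things in the scene. Friction and masses are not known exactly. Their poses are not given: they have to be found in the camera images.
- roll_box: Fixed dark wooden desk box with half-round cheeks, 308 mm deep (its x), 226 mm wide (its y), 214 mm high. Origin: centre of its underside, on the desk. x points to its back (the front looks along -x), z up. Front wall x = -136 to -126 mm, top at z = 100 mm; clear inner width 200 mm in y. A fixed rear hood (radius 154 mm about the axis line) behind x = 70 mm swallows the cover
- box_axis (a point): Middle of the line about which the cover turns: x = 0, y = 0, z = 60 mm in the box's frame; the line runs along the box's y. The frame is the box's
- box_spot (a point): Good spot for the case's underside: on the inner floor (its top is 8 mm above the desk) at x = -45 mm, y = 0 in the box's frame, the case's length along the box's y. With the cover rolled right back the mouth above is free from x = -126 mm (front wall) to x = +25 mm (edge of the cover)
- cover (a joint): Roll angle (rad) of the cover, a rigid curved sheet of 16 light wooden slats, outer radius 144 mm: 0 = fully shut, 1.43 = right back, stops at both; opening turns it about the box's +y (front edge rises and goes back). It stays where left; takes 2 to 6 N at the pull. Between 0.15 and 0.07 rad a hidden spring catch takes 12 to 18 N at the pull to click past; short of that it stalls near 0.14, not shut
- pull (a point): Middle of the cover's brass pull, a blade 100 mm long (along the box's y, centred), 10 mm thick (12 at the tip), standing out radially from radius 144 to 181 mm about the axis line; this point: radius 164 mm. Its direction from the axis is 34 degrees + joint above the box's forward level: 34 shut, 116 right back. Its frame equals the box's at joint 0 and turns with the joint about y. Both faces are free
- case_mid (a point): Centre of the glasses case (half-way up, 18 mm over its underside): a loose hard dark-red spectacle case with rounded edges, 58 mm wide (its x), 155 mm long (its y), 36 mm high, 90 to 180 g; best gripped across its 58 mm width
- mouse: Bystander: loose grey cordless mouse, 111 x 60 x 36 mm, origin at the centre of its underside; leave it
- ink_bottle: Bystander: loose square blue ink bottle with a black cap, 55 x 55 x 68 mm, origin at the centre of its underside; leave it

How it is judged:
By the outcome, as a careful person would: the job done as asked, in the order asked, and still so for the second after the job is handed in, with the robot touching nothing.
It also fails if it takes over 64 s, if anything falls off the work surface, if the arm or the gripper's body presses on something with over 40 N, if the wrist force passes 120 N, or if a joint passes its speed limit or range.

ROBOT

A 6-joint arm with a two-finger parallel gripper is mounted at the origin on the work surface; the furniture and walls round the work are solid. World frame = base frame: x ahead of the robot, y to its left, z up, the work surface at z = 0. Lengths are in mm, angles in degrees, forces in N, time in s.
With the tool pointing down it reaches from about 275 to 825 mm from the base axis. Payload 4.9 kg.
Tool frame: the origin (TCP) lies midway between the tips of the shut fingers; the grasp point (between the pads) lies 19 mm behind it; z points along the fingers, y is the direction in which the jaws open and shut (so a half turn about z gives the same grasp; the last joint's range is limited). The gripper opens to 85 mm and grips with 20 to 120 N. Pads are 22 mm wide; open, the fingers measure 114 mm over their backs; the gripper's body (76 mm by 85 mm) begins 54 mm behind the grasp point. The pads swing forward as they close: fully open they stand 13 mm farther back than shut.
Start: joints at [-7.689, 18.69, -11.035, 60.275, 0, 82.311], TCP at [550.017, 0.009, 231.281] pointing down, gripper open.
Joint ranges: [-152.03, 152.03], [-55.5, 102.48], [-74.3, 77.21], [-110.64, 120.58], [-84.22, 78.4], [-180, 180]. Speed limits (degrees/s): [147.25, 147.25, 180, 180, 180, 180].

INTERFACE

Orientations are given as [roll, pitch, yaw] about the fixed x, y, z axes, in that order (R = Rz(yaw) Ry(pitch) Rx(roll)).
In Python, from workcell import ctrl gives the robot as it stands. Calls block until the motion is done:
- ctrl.move_to(position, orientation): joint-space move of the TCP to a pose.
- ctrl.move_linear(position, ori=None, velocity=150, max_force=None): straight line of the TCP; ori=None keeps the orientation; velocity is the mean speed in mm/s. With max_force (N) it stops when the force on the tool has changed by that much, and returns True; else False.
- ctrl.movej(angles): joint-space move.
- ctrl.gripper_to(opening, force=None): opening from 0.0 (shut) to 1.0 (fully open); force is the grip in N (None keeps the last); returns when the fingers have stopped.
- ctrl.hold(seconds).
- ctrl.inverse_kinematics(position, orientation): joint angles nearest the present ones, or None.
- ctrl.read_camera(name): name is "scene" or "side" or "wrist"; returns a dict with "image" (384x512x3 uint8, red, green, blue), "vertical_fov" (degrees; the focal length in pixels is half the picture's height over the tangent of half this angle, whatever the lens; pixels are square), "cx", "cy" (the principal point, pixels), "origin" and "orientation" of the camera in the world. Camera axes: x right, y up, looking along -z (the intrinsics and any distortion apply to the point x, -y, -z); pixel columns grow to the right and rows downward; lengths in mm; the calibration is good to about 2 mm. The wrist camera is an equidistant fisheye: a pixel r from the principal point sees the ray r / f radians off the axis. A picture is of the moment at which its call begins. There is no depth.
A pose or a line that the arm cannot do raises ctrl.PlanningError and nothing moves.
- ctrl.job_done(): hands the job in, once; it reports no verdict.
Readings, each from a call of its own:
- ctrl.read_time(): time.
- ctrl.read_joints(): joint angles.
- ctrl.read_joint_vel(): joint speeds.
- ctrl.read_tau(): joint torques, N m.
- ctrl.read_tool_pos(): TCP position.
- ctrl.read_tool_rot(): TCP orientation.
- ctrl.read_wrist_force(): force on the tool from outside, world axes, zero at the start.
- ctrl.read_wrist_torque(): the same for the moment, N m.
- ctrl.read_gripper_width(): opening from 0.0 (shut) to 1.0 (fully open).
Only numpy, scipy, OpenCV 4.12 (cv2) and the standard library are available. Lean on these libraries where they do the work, as an engineer would, in place of code of your own. Each camera call takes 0.05 s, during which the arm holds its last target.

## Working session

There is one attempt and no reset: what is moved stays moved. The work goes in short steps, each a Python script; the robot and the scene stay as the last script left them, time stands still between calls to the robot, and variables do not carry over. Pictures are saved under pics/ and viewed, and the job is handed in when it is done.

```bash
mkdir -p pics; ls
cat > h.py <<'E'
from workcell import ctrl
import numpy as np, cv2
from scipy.spatial.transform import Rotation as R
def rot(o): 
    o=np.array(o,float)
    return o if o.shape==(3,3) else R.from_euler('xyz',o,degrees=True).as_matrix()
def snap(n,fn):
    c=ctrl.read_camera(n); cv2.imwrite('pics/'+fn,c['image'][:,:,::-1]); np.save('pics/'+fn[:-4]+'.npy',c,allow_pickle=True); return c
def foc(c): return c['image'].shape[0]/2/np.tan(np.radians(c['vertical_fov']/2))
def ray(c,u,v,fish=False):
    f=foc(c); x=(u-c['cx'])/f; y=(v-c['cy'])/f
    if fish:
        r=np.hypot(x,y); d=np.array([np.sin(r)*x/r,-np.sin(r)*y/r,-np.cos(r)])
    else: d=np.array([x,-y,-1.])
    d=rot(c['orientation'])@d
    return np.array(c['origin'],float),d/np.linalg.norm(d)
def plane(c,u,v,z,fish=False):
    o,d=ray(c,u,v,fish); return o+d*(z-o[2])/d[2]
def proj(c,P):
    p=rot(c['orientation']).T@(np.array(P,float)-c['origin']); f=foc(c)
    return c['cx']+f*p[0]/-p[2], c['cy']+f*(-p[1])/-p[2]
E
python3 - <<'E'
from h import *
for n in ['scene','side','wrist']:
    c=snap(n,n+'0.png'); print(n,{k:v for k,v in c.items() if k!='image'})
E
```

```text
pics
scene {'vertical_fov': 43.20494937428322, 'cx': 258.36406884271025, 'cy': 199.32368780241868, 'origin': array([  503.69398318, -1043.11590285,   892.60536447]), 'orientation': array([52.71311353,  0.39761984,  2.80768182])}
side {'vertical_fov': 44.332327489346, 'cx': 252.45079189267122, 'cy': 187.73353559045825, 'origin': array([-595.60221688, 1077.99768306,  816.85410788]), 'orientation': array([  64.80837238,   -0.81854729, -136.12123089])}
wrist {'vertical_fov': 65.70646984690485, 'cx': 258.28354876088895, 'cy': 191.36055034434716, 'origin': array([548.28776392,  76.40156416, 372.62394119]), 'orientation': array([-1.71645456e+01,  1.51045368e-01, -4.19146121e-03])}
```

View pics/scene0.png

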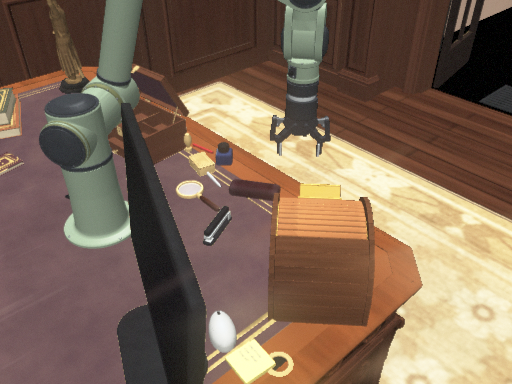

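View pics/side0.png

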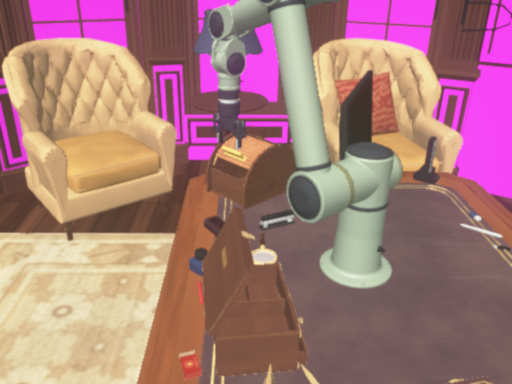

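View pics/wrist0.png

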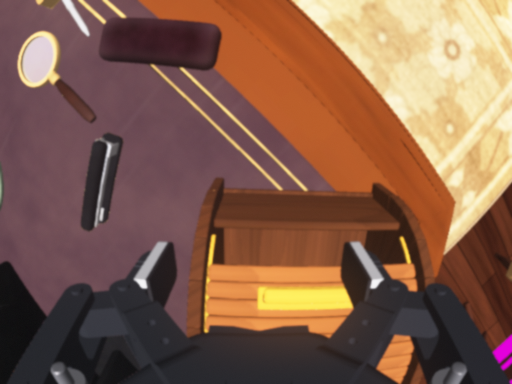

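Run:
```python
import cv2
a=cv2.imread('pics/wrist0.png'); cv2.imwrite('pics/w0a.png',cv2.resize(a[165:384,170:450],None,fx=2.7,fy=2.7,interpolation=cv2.INTER_CUBIC))
a=cv2.imread('pics/scene0.png'); cv2.imwrite('pics/s0a.png',cv2.resize(a[170:340,170:390],None,fx=3.5,fy=3.5,interpolation=cv2.INTER_CUBIC))
a=cv2.imread('pics/side0.png'); cv2.imwrite('pics/d0a.png',cv2.resize(a[110:290,170:320],None,fx=3.3,fy=3.3,interpolation=cv2.INTER_CUBIC))
```

```text
(no output)
```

View pics/w0a.png

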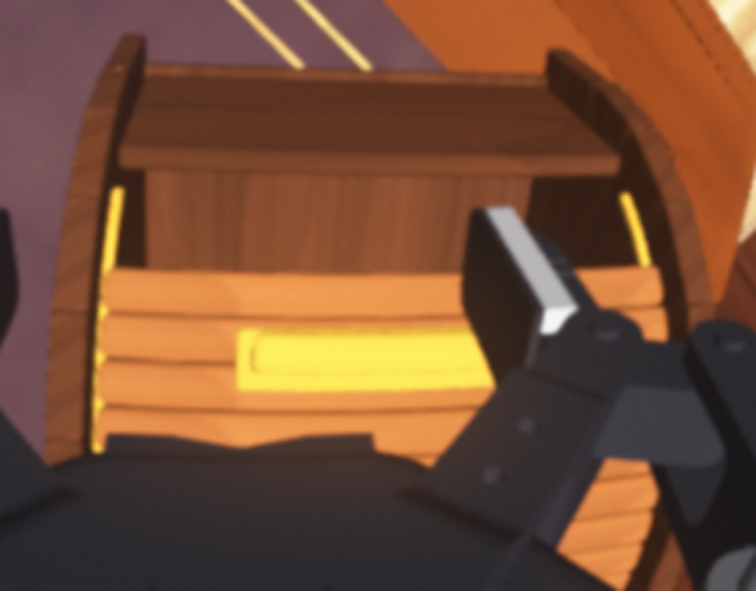

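View pics/s0a.png

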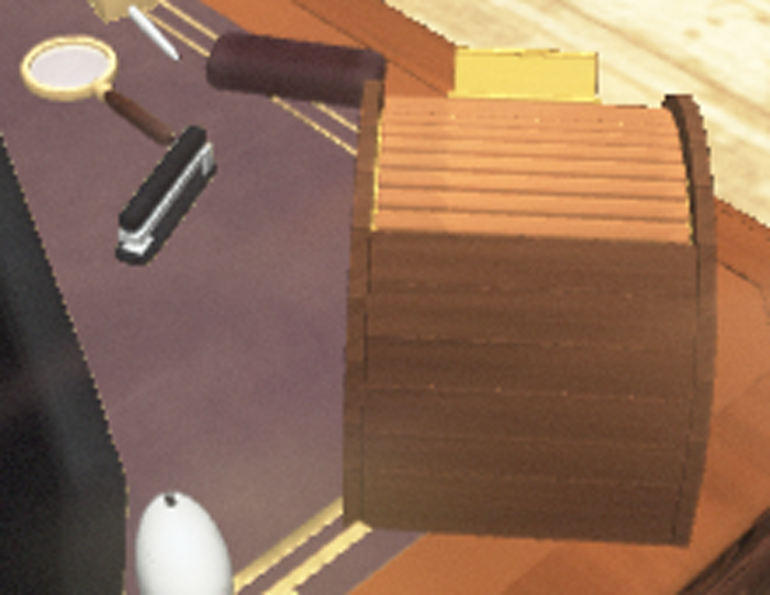

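View pics/d0a.png

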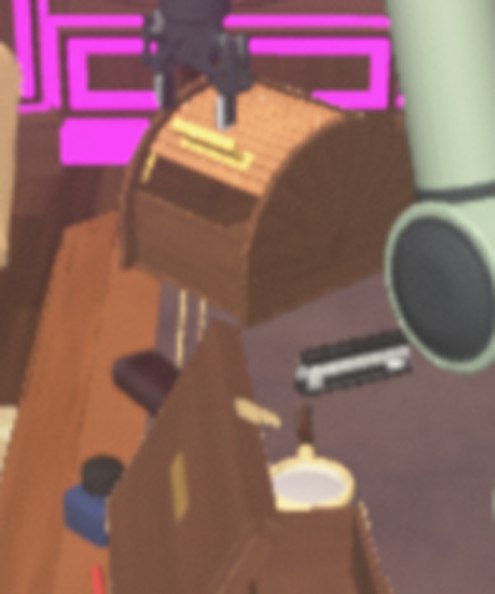

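Run:
```python
from h import *
w=np.load('pics/wrist0.npy',allow_pickle=True).item();s=np.load('pics/scene0.npy',allow_pickle=True).item()
W=lambda u,v,z:plane(w,170+u/2.7,165+v/2.7,z,True).round(1)
S=lambda u,v,z:plane(s,170+u/3.5,170+v/3.5,z).round(1)
print('wall top outer',W(122,152,100),W(615,156,100)); print('inner',W(120,170,100),W(617,176,100))
print('wall bottom',W(145,66,0),W(548,76,0)); print('cheek bottom front out',W(120,38,0),W(565,50,0))
print('back bottom',S(345,525,0),S(690,545,0))
# case
hsv=cv2.cvtColor(w['image'],cv2.COLOR_RGB2HSV)
print(hsv[43,160],hsv[100,200],hsv[35,130],hsv[27,200])
```

```text
wall top outer [504.4 -39.2 100. ] [697.9 -43.1 100. ]
inner [503.2 -46.6 100. ] [700.5 -52.  100. ]
wall bottom [501.8 -36.1   0. ] [705.8 -41.2   0. ]
cheek bottom front out [490.1 -21.9   0. ] [713.8 -27.3   0. ]
back bottom [ 485.8 -327.2    0. ] [ 708.8 -333.6    0. ]
[173 138  59] [173  77 113] [175 123  58] [174 110  74]
```

```bash
cat >> h.py <<'E'
YAW=-91.3; C0=np.array([600.,-177.,0]); 
Rb=R.from_euler('z',YAW,degrees=True).as_matrix(); F=-Rb[:,0]; YB=Rb[:,1]; AX=C0+[0,0,60]; Z=np.array([0,0,1.])
def tobox(p): return Rb.T@(np.array(p)-C0)
def cyl(o,d,r):
    o=Rb.T@(o-AX); d=Rb.T@d
    a=d[0]**2+d[2]**2;b=2*(o[0]*d[0]+o[2]*d[2]);c=o[0]**2+o[2]**2-r*r
    t=(-b-np.sqrt(b*b-4*a*c))/2/a
    p=o+t*d; return np.degrees(np.arctan2(p[2],-p[0])),p[1]
def pose(phi,r,off=0,dt=0,s=1,tilt=None,ly=0):
    """tool pointing radially inward at blade angle phi+off (tilt), TCP on radius r, shifted dt along opening tangent"""
    p=np.radians(phi); rad=np.cos(p)*F+np.sin(p)*Z; tan=-np.sin(p)*F+np.cos(p)*Z
    q=np.radians(phi+off); rt=np.cos(q)*F+np.sin(q)*Z; tt=-np.sin(q)*F+np.cos(q)*Z
    z=-rt; y=s*tt; x=np.cross(y,z)
    return AX+r*rad+dt*tan+ly*YB, R.from_matrix(np.c_[x,y,z]).as_euler('xyz',degrees=True)
E
python3 - <<'E'
from h import *
w=np.load('pics/wrist0.npy',allow_pickle=True).item();s=np.load('pics/scene0.npy',allow_pickle=True).item()
W=lambda u,v,r:np.round(cyl(*ray(w,170+u/2.7,165+v/2.7,True),r),1)
S=lambda u,v,r:np.round(cyl(*ray(s,170+u/3.5,170+v/3.5),r),1)
print('cover edge',W(105,268,144),W(400,268,144),W(658,266,144))
print('pull top',W(238,330,181),W(480,332,181),'bot',W(238,388,181),W(490,386,181))
print('scene tip',S(455,48,181),S(600,52,181))
for s_ in(1,-1):
  for r in (155,220):
    for phi in range(36,120,10):
      o=[]
      for off in(0,10,20,30,-10,-20,-30):
        p,e=pose(phi,r,off,s=s_); q=ctrl.inverse_kinematics(p,e); o.append('-' if q is None else str(np.round(q).astype(int)[[0,4,5]]))
      print(s_,r,phi,o)
E
```

```text
cover edge [ 37.5 -98.6] [36.8 -1.4] [38.1 95.7]
pull top [ 47.1 -55.1] [47.6 12.6] bot [ 52.2 -54.8] [52.5 15.2]
scene tip [ 66.8 -50. ] [65.5 47.7]
1 155 36 ['[  11  -52 -160]', '[   8  -43 -167]', '[   4  -34 -173]', '[   0  -24 -179]', '[  13  -60 -149]', '[  15  -67 -133]', '[  16  -72 -109]']
1 155 46 ['[   6  -44 -169]', '[   3  -34 -175]', '[ -2 -24 179]', '[ -7 -14 175]', '[   9  -53 -162]', '[  12  -61 -152]', '[  14  -68 -136]']
1 155 56 ['[   1  -34 -178]', '[ -4 -24 177]', '[ -9 -14 172]', '[-14  -4 168]', '[   4  -44 -172]', '[   8  -53 -165]', '[  10  -62 -155]']
1 155 66 ['[ -6 -24 175]', '[-11 -14 170]', '[-16  -4 166]', '[-20   6 161]', '[ -2 -34 180]', '[   2  -44 -175]', '[   5  -53 -169]']
1 155 76 ['[-13 -14 168]', '[-18  -4 163]', '[-23   6 158]', '[-27  14 153]', '[ -9 -24 172]', '[ -4 -34 177]', '[   0  -44 -178]']
1 155 86 ['[-20  -4 161]', '[-25   5 156]', '[-29  14 151]', '[-33  22 146]', '[-16 -14 165]', '[-11 -24 169]', '[ -7 -34 174]']
1 155 96 ['[-27   5 154]', '[-31  14 149]', '[-35  21 144]', '[-38  28 137]', '[-23  -4 158]', '[-18 -13 163]', '[-14 -
[... 3118 characters left out ...]
 6 -17]', '[  1 -34   3]', '[  5 -44   8]', '[  8 -53  15]']
-1 220 76 ['[-12 -14 -11]', '[-17  -4 -15]', '[-21   6 -20]', '[-26  15 -25]', '[ -7 -24  -6]', '[ -3 -34  -2]', '[  1 -44   4]']
-1 220 86 ['[-20  -4 -19]', '[-25   6 -23]', '[-29  14 -28]', '[-33  22 -34]', '[-15 -14 -14]', '[-11 -24 -10]', '[ -6 -34  -6]']
-1 220 96 ['[-28   5 -27]', '[-32  14 -31]', '[-35  21 -37]', '[-38  28 -43]', '[-23  -4 -22]', '[-19 -13 -18]', '[-14 -23 -14]']
-1 220 106 ['[-35  13 -34]', '[-38  21 -40]', '[-41  27 -46]', '[-43  32 -52]', '[-31   5 -30]', '[-26  -4 -25]', '[-22 -13 -21]']
-1 220 116 ['[-40  20 -42]', '[-43  26 -48]', '[-45  31 -54]', '-', '[-37  13 -37]', '[-33   5 -32]', '[-29  -4 -28]']
```

Run:
```python
from h import *
w=np.load('pics/wrist0.npy',allow_pickle=True).item();s=np.load('pics/scene0.npy',allow_pickle=True).item();d=np.load('pics/side0.npy',allow_pickle=True).item()
# far root scene
def cylf(o,dd,r):
    o=Rb.T@(o-AX); dd=Rb.T@dd
    a=dd[0]**2+dd[2]**2;b=2*(o[0]*dd[0]+o[2]*dd[2]);c=o[0]**2+o[2]**2-r*r
    p=o+(-b+np.sqrt(b*b-4*a*c))/2/a*dd; return np.degrees(np.arctan2(p[2],-p[0])),p[1]
for u,v in((455,48),(600,52)): print(cylf(*ray(s,170+u/3.5,170+v/3.5),181))
# case
im=w['image'].astype(int); hsv=cv2.cvtColor(w['image'],cv2.COLOR_RGB2HSV)
m=((hsv[...,2]<98)&((hsv[...,0]>165)|(hsv[...,0]<5))&(hsv[...,1]>90)).astype(np.uint8); m[100:]=0;m[:,:90]=0;m[:,240:]=0
m=cv2.morphologyEx(m,cv2.MORPH_CLOSE,np.ones((5,5),np.uint8));m=cv2.morphologyEx(m,cv2.MORPH_OPEN,np.ones((5,5),np.uint8))
cs,_=cv2.findContours(m,cv2.RETR_EXTERNAL,cv2.CHAIN_APPROX_NONE); c=max(cs,key=cv2.contourArea)[:,0]
print(c.min(0),c.max(0))
for z in (18,30):
  P=np.array([plane(w,u,v,z,True)[:2] for u,v in c]).astype(np.float32); print(z,cv2.minAreaRect(P))
```

```text
(np.float64(42.51615374081715), np.float64(-48.20523847496801))
(np.float64(43.87392431440677), np.float64(54.984063453983154))
[101  18] [219  69]
18 ((422.3992614746094, 158.71084594726562), (58.22212219238281, 156.88719177246094), 78.52923583984375)
30 ((426.6591796875, 155.92559814453125), (56.251983642578125, 151.578369140625), 78.52923583984375)
```

Run:
```python
from h import *
ctrl.gripper_to(0.4,force=40)
p,e=pose(50,250,s=-1); ctrl.move_to(p,e); print(ctrl.read_time(),ctrl.read_gripper_width())
snap('wrist','w1.png'); snap('side','d1.png')
```

```text
1.7917 0.39858035545256937
```

View pics/w1.png

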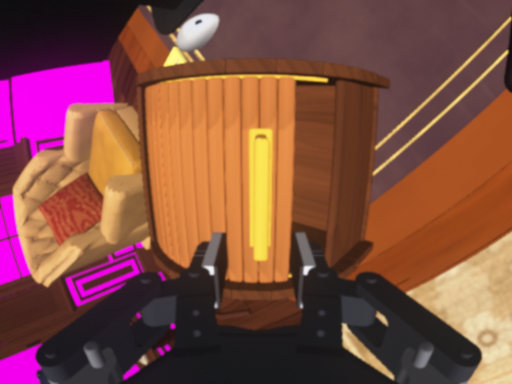

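View pics/d1.png

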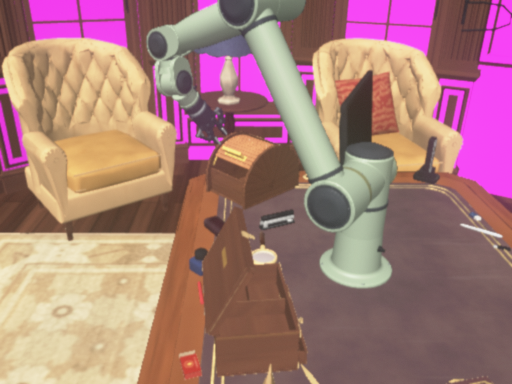

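The wrist view shows the brass pull end-on (column 260, rows 130–260), centred between the fingers (columns 215 and 305). Next I insert and roll the cover back.

Run:
```python
from h import *
p,e=pose(50,154,s=-1); st=ctrl.move_linear(p,e,velocity=120,max_force=12); print('ins',st,ctrl.read_time(),ctrl.read_tool_pos(),p)
if not st:
  for phi in list(range(58,111,8))+[115,119,122]:
    p,e=pose(phi,154,s=-1); f0=ctrl.read_wrist_force(); st=ctrl.move_linear(p,e,velocity=110,max_force=22 if phi>112 else 30); print(phi,st,np.round(ctrl.read_wrist_force(),1),round(ctrl.read_time(),1))
    if st: break
snap('wrist','w2.png'); snap('scene','s2.png');snap('side','d2.png')
```

```text
ins False 2.8417 [602.59306641 -77.90051105 178.56331912] [602.24580309 -78.03618703 177.97084424]
58 False [-0.1 -0.1 -0.6] 3.2
66 False [-0.4  1.1  0. ] 3.5
74 False [-0.1  0.1 -0.6] 3.9
82 False [-0.7 -0.5 -0.1] 4.2
90 False [-0.6  0.3 -0.2] 4.5
98 False [-0.3  1.  -0.6] 4.9
106 False [0.2 0.1 0.2] 5.2
115 False [-0.4  0.5  0.5] 5.6
119 False [0.  0.  0.4] 5.8
122 False [ 1.7 12.9 12.4] 6.1
```

View pics/w2.png

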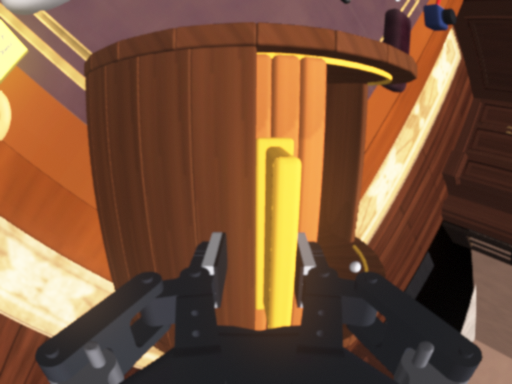

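View pics/d2.png

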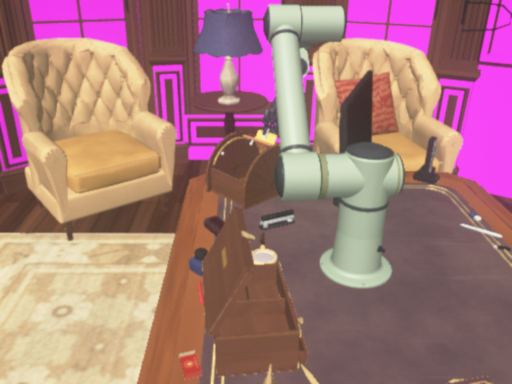

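```bash
cat >> h.py <<'E'
def down(ang):
    a=np.radians(ang); y=np.array([np.cos(a),np.sin(a),0]); z=-Z; return R.from_matrix(np.c_[np.cross(y,z),y,z]).as_euler('xyz',degrees=True)
E
python3 - <<'E'
from h import *
p,e=pose(117,154,s=-1); ctrl.move_linear(p,e,velocity=100)
p,e=pose(117,255,s=-1); ctrl.move_linear(p,e,velocity=200)
print(np.round(ctrl.read_wrist_force(),1))
ctrl.move_to([540,20,290],down(85)); 
ctrl.move_to([423,158,200],down(78.5)); ctrl.gripper_to(1.0)
print(ctrl.read_time())
snap('wrist','w3.png');snap('scene','s3.png');
E
```

```text
[-0.3 -0.7 -0.2]
9.8167
```

View pics/w3.png

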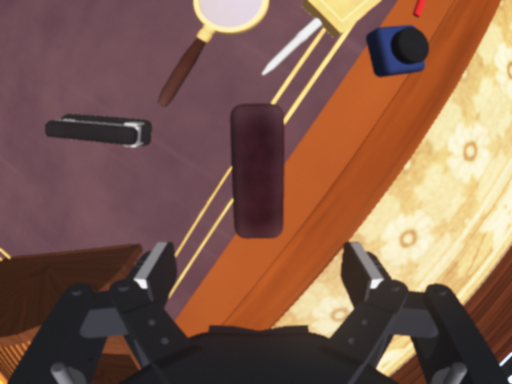

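View pics/s3.png

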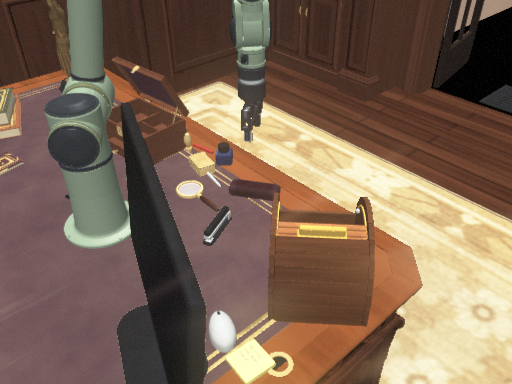

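```bash
cat > case.py <<'E'
from h import *
def case(c,box):
    hsv=cv2.cvtColor(c['image'],cv2.COLOR_RGB2HSV)
    m=((hsv[...,2]<98)&((hsv[...,0]>165)|(hsv[...,0]<5))&(hsv[...,1]>90)).astype(np.uint8)
    k=np.zeros_like(m);k[box[1]:box[3],box[0]:box[2]]=1;m*=k
    m=cv2.morphologyEx(m,cv2.MORPH_CLOSE,np.ones((5,5),np.uint8));m=cv2.morphologyEx(m,cv2.MORPH_OPEN,np.ones((5,5),np.uint8))
    cs,_=cv2.findContours(m,cv2.RETR_EXTERNAL,cv2.CHAIN_APPROX_NONE); q=max(cs,key=cv2.contourArea)[:,0]
    print(q.min(0),q.max(0))
    for z in(18,26): print(z,cv2.minAreaRect(np.array([plane(c,u,v,z,True)[:2] for u,v in q]).astype(np.float32)))
E
python3 - <<'E'
from case import *
w=np.load('pics/w3.npy',allow_pickle=True).item(); print(w['origin']); case(w,(215,90,300,250))
s=np.load('pics/s3.npy',allow_pickle=True).item()
for ph in(110,116): 
  for r in (144,181): print(ph,r,[np.round(proj(s,pose(ph,r,ly=l)[0])) for l in(-50,50)])
cv2.imwrite('pics/s3a.png',cv2.resize(s['image'][180:340,250:400,::-1],None,fx=3.7,fy=3.7,interpolation=cv2.INTER_CUBIC))
E
```

```text
[347.77685392 173.89530169 342.06294598]
[232 104] [283 236]
18 ((424.9776611328125, 157.44924926757812), (56.794395446777344, 154.69436645507812), 78.72538757324219)
26 ((423.0718688964844, 157.855224609375), (55.3923454284668, 150.87548828125), 78.72538757324219)
110 144 [array([299., 227.]), array([345., 229.])]
110 181 [array([300., 218.]), array([347., 220.])]
116 144 [array([299., 233.]), array([345., 235.])]
116 181 [array([300., 226.]), array([347., 228.])]
```

View pics/s3a.png

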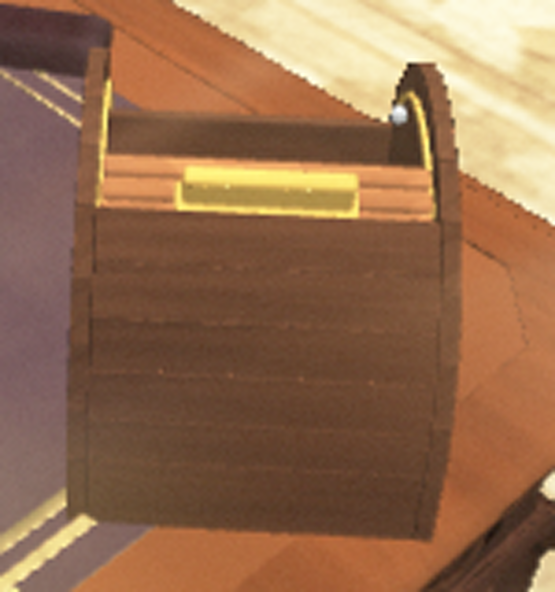

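```bash
python3 - <<'E'
from h import *
e=down(78.7)
ctrl.move_linear([424,157.7,60],e,velocity=200)
st=ctrl.move_linear([424,157.7,1],e,velocity=80,max_force=10); print(st,ctrl.read_tool_pos())
ctrl.gripper_to(0.0,force=35); print(ctrl.read_gripper_width(),np.round(ctrl.read_wrist_force(),1))
ctrl.move_linear([424,157.7,130],e,velocity=120); ctrl.hold(.2)
print(ctrl.read_gripper_width(),np.round(ctrl.read_wrist_force(),2),np.round(ctrl.read_wrist_torque(),2),ctrl.read_time())
snap('wrist','w4.png');snap('side','d4.png')
E
python3 -c "
import cv2;a=cv2.imread('pics/d4.png');cv2.imwrite('pics/d4a.png',cv2.resize(a[100:290,150:320],None,fx=3,fy=3))"
```

```text
False [424.39229881 157.75555541   1.34623972]
0.6626413417577061 [-2.2 -0.7  5.9]
0.6621997832661832 [-0.12 -0.31 -1.06] [ 0.    0.02 -0.07] 13.45
```

View pics/w4.png

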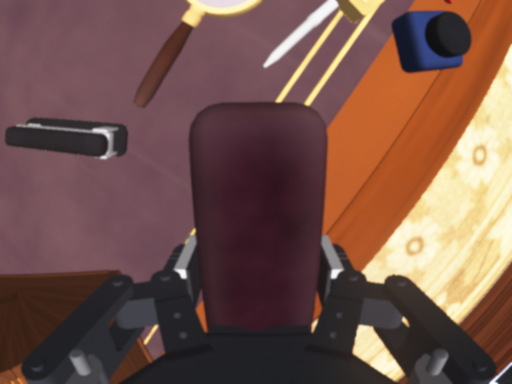

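View pics/d4a.png

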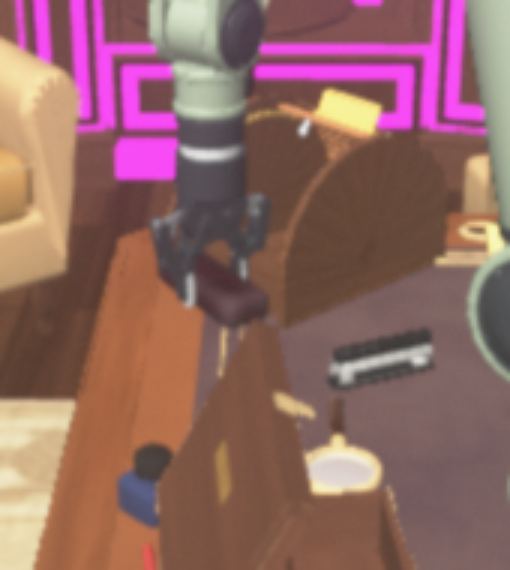

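Run:
```python
from h import *
e=down(88.7); sp=C0+Rb@np.array([-45,0,0]); print(sp)
ctrl.move_linear([424,157.7,280],velocity=200)
ctrl.move_to([sp[0],sp[1],280],e)
print(ctrl.read_tool_pos(),ctrl.read_gripper_width(),ctrl.read_time())
snap('wrist','w5.png')
```

```text
[ 601.02093001 -132.01158258    0.        ]
[ 600.64440366 -130.83007011  279.75886931] 0.6624728890395443 15.7333
```

View pics/w5.png

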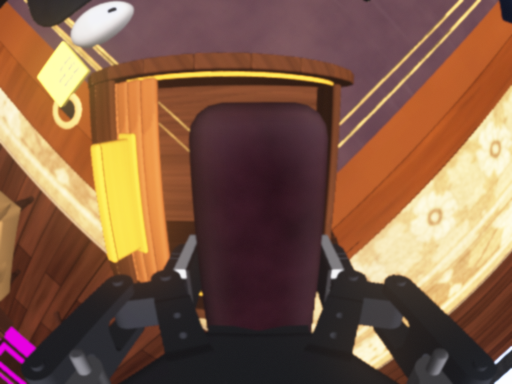

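The case hangs over the open mouth: cover edge at column 160, front wall at about column 320–335, case at columns 190–328. Next I lower it gently.

Run:
```python
from h import *
sp=C0+Rb@np.array([-45,0,0])
st=ctrl.move_linear([sp[0],sp[1],30],velocity=130,max_force=10); print(st,ctrl.read_tool_pos(),np.round(ctrl.read_wrist_force(),1))
if not st:
  st=ctrl.move_linear([sp[0],sp[1],8.5],velocity=25,max_force=3); print(st,ctrl.read_tool_pos(),np.round(ctrl.read_wrist_force(),1))
print(ctrl.read_time());
```

```text
False [ 601.54886309 -132.15922574   30.67063718] [-0.4 -0.2 -1. ]
True [ 600.64539443 -131.8680855     9.71602784] [-0.6  0.3  4.2]
18.6167
```

Run:
```python
from h import *
ctrl.gripper_to(1.0); print(np.round(ctrl.read_wrist_force(),1))
sp=C0+Rb@np.array([-45,0,0])
ctrl.move_linear([sp[0],sp[1],120],velocity=120)
ctrl.move_linear([sp[0],sp[1],290],velocity=250); print(ctrl.read_time(),np.round(ctrl.read_wrist_force(),1))
snap('wrist','w6.png');
```

```text
[ 0.3  0.5 -0.5]
20.925 [ 0.9 -0.8 -0.4]
```

View pics/w6.png

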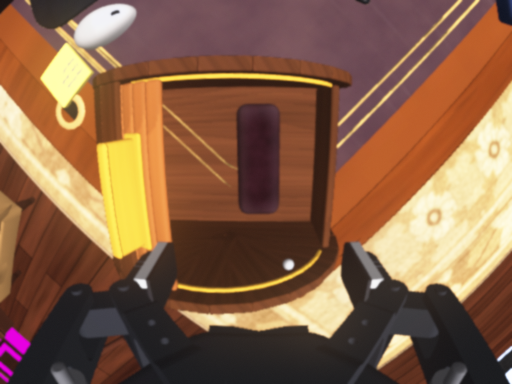

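Run:
```python
from h import *
ctrl.gripper_to(0.4)
p,e=pose(115,255,s=-1); ctrl.move_to(p,e)
p,e=pose(115,154,s=-1); st=ctrl.move_linear(p,e,velocity=120,max_force=12); print('ins',st,np.round(ctrl.read_tool_pos()-p,1),ctrl.read_time())
if not st:
  for phi in list(range(107,50,-8))+[46,42]:
    p,e=pose(phi,154,s=-1); st=ctrl.move_linear(p,e,velocity=100,max_force=30); print(phi,st,np.round(ctrl.read_wrist_force(),1),round(ctrl.read_time(),1))
    if st: break
snap('wrist','w7.png')
```

```text
ins False [0.5 0.1 1. ] 23.2
107 False [ 0.6 -0.1 -0.3] 23.6
99 False [ 0.5 -0.1  0.3] 23.9
91 False [ 0.9 -0.4 -0.3] 24.3
83 False [-0.8 -0.2  0.1] 24.7
75 False [ 0.1 -0.3 -0.5] 25.0
67 False [-0.2  0.2 -0.2] 25.4
59 False [ 0.5 -1.2  0.8] 25.8
51 False [-0.2 -0.5 -0.7] 26.1
46 False [ 0.4 -0.1 -0.6] 26.4
42 False [ 0.9 -0.4 -0.1] 26.7
```

View pics/w7.png

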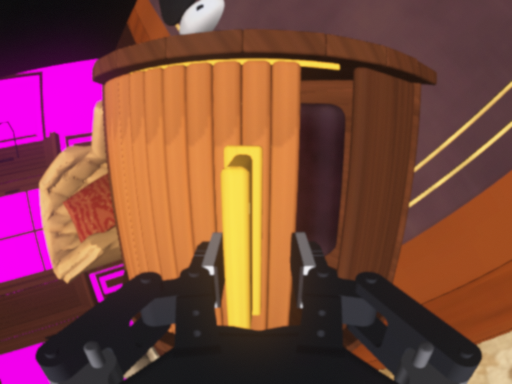

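Run:
```python
from h import *
for phi in [39,37,35,33,31,29,27,25]:
    p,e=pose(phi,154,s=-1); st=ctrl.move_linear(p,e,velocity=50,max_force=32); q=ctrl.read_tool_pos()-AX; print(phi,st,np.round(ctrl.read_wrist_force(),1),'act',np.degrees(np.arctan2(q[2],q@F)).round(1),round(ctrl.read_time(),1))
    if st or np.linalg.norm(ctrl.read_wrist_force())>28: break
snap('wrist','w8.png');snap('side','d8.png')
```

```text
39 False [-0.5 -0.6 -0.1] act 39.1 27.0
37 False [ 0.8 -0.3  3.8] act 37.6 27.3
35 False [ 0.7 -0.5  0.3] act 35.2 27.6
33 False [ 0.5 -0.  -1. ] act 32.6 27.8
31 False [-0.6  0.4  0.8] act 30.7 28.1
29 False [-0.5 -5.5 12.6] act 30.6 28.3
27 False [ -7.8 -17.2  31.2] act 30.8 28.6
```

View pics/w8.png

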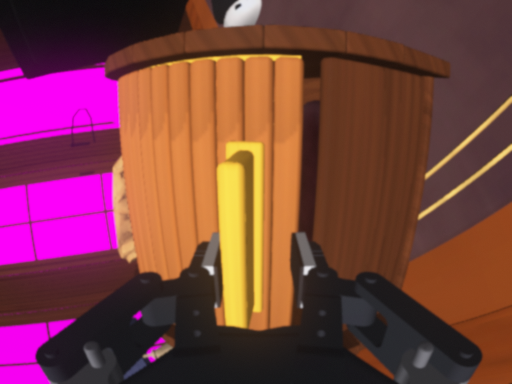

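Run:
```python
from h import *
p,e=pose(34,156,s=-1); ctrl.move_linear(p,e,velocity=60); print(np.round(ctrl.read_wrist_force(),1))
p,e=pose(34,250,s=-1); ctrl.move_linear(p,e,velocity=150); print(np.round(ctrl.read_wrist_force(),1),ctrl.read_time())
c=snap('wrist','w9.png');snap('scene','s9.png')
print(c['origin'])
```

```text
[-0.6 -0.3 -1.6]
[-1.2  0.2  0.2] 29.925
[530.24723254 151.02895609 277.68222004]
```

View pics/w9.png

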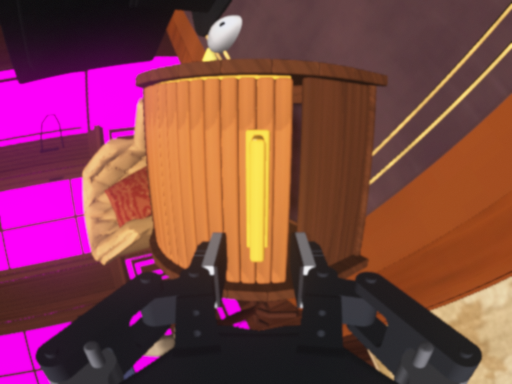

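View pics/s9.png

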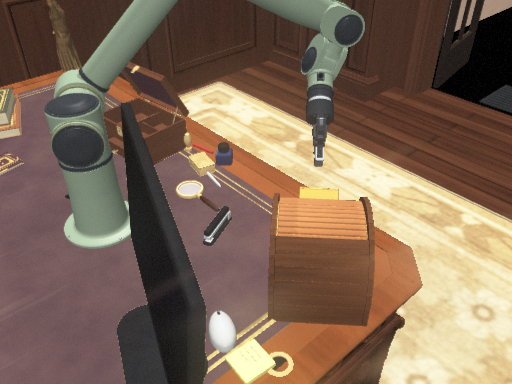

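Run:
```python
from h import *
w=np.load('pics/w9.npy',allow_pickle=True).item();w1=np.load('pics/w1.npy',allow_pickle=True).item()
for n,c,rows in(('w1',w1,(150,190,240)),('w9',w,(150,190,240))):
  hsv=cv2.cvtColor(c['image'],cv2.COLOR_RGB2HSV)
  for v in rows:
    row=c['image'][v].astype(int); 
    y=[u for u in range(230,290) if 22<=hsv[v,u,0]<=34 and hsv[v,u,1]>120]
    # orange end
    o=[u for u in range(200,310) if 5<=hsv[v,u,0]<=18 and row[u,0]>150]
    print(n,v,'brass',y[0],y[-1],np.round([cyl(*ray(c,u,v,True),r)[0] for u,r in((y[0],149),(y[-1],149),((y[0]+y[-1])/2,165))],1),'edge',o[-1],round(cyl(*ray(c,o[-1],v,True),144)[0],1))
cv2.imwrite('pics/w9a.png',cv2.resize(w['image'][60:270,200:330,::-1],None,fx=4.5,fy=2.8,interpolation=cv2.INTER_CUBIC))
```

```text
w1 150 brass 249 271 [52.5 45.5 49.2] edge 294 37.2
w1 190 brass 250 270 [52.3 45.7 49.2] edge 292 37.5
w1 240 brass 250 269 [52.5 45.8 49.3] edge 289 37.9
w9 150 brass 246 268 [37.1 30.1 33.7] edge 290 22.3
w9 190 brass 247 267 [36.9 30.3 33.6] edge 289 22.3
w9 240 brass 247 266 [37.1 30.4 33.8] edge 287 22.3
```

View pics/w9a.png

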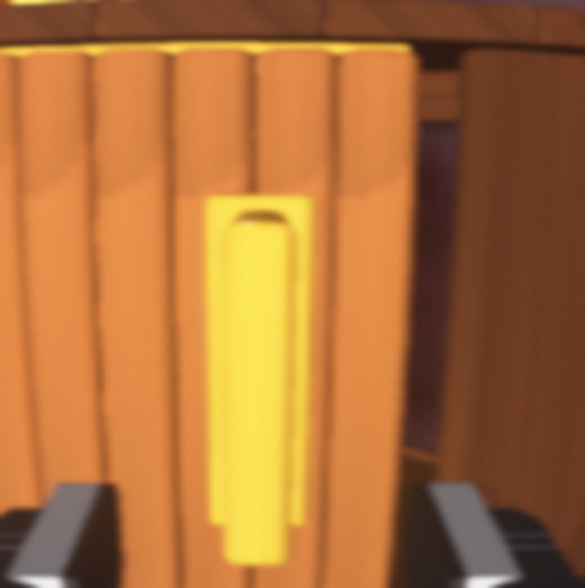

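Run:
```python
from h import *
print(np.round(ctrl.read_wrist_force(),1)); ctrl.hold(0.3)
a=np.load('pics/scene0.npy',allow_pickle=True).item()['image'].astype(int);b=ctrl.read_camera('scene')['image'].astype(int)
d=abs(a-b).max(2); print('bottle',np.median(d[140:168,212:238]),'mouse',np.median(d[305:355,205:240]))
ctrl.job_done(); print(ctrl.read_time())
```

```text
[ 0.2 -0.4  0.5]
bottle 3.0 mouse 2.0
the job is handed in; nothing more can be done
the job is handed in; nothing more can be done
```

The job is done and handed in at about 30 s of the 64 s allowed. The case is inside the box and the cover is shut.

- **Opening:** I straddled the brass pull with the fingers and rolled the cover back until it met its rear stop at about 18 N. The scene picture agreed, with the pull at about 116°.
- **Placing the case:** I gripped the case across its width and lowered it to a gentle contact of about 4 N. After release, the wrist view showed it lying flat and clear of the cover.
- **Closing:** I rolled the cover shut until it met a firm stop at about 36 N, more than the catch needs. I did not see the click itself in the force readings, which I took only between moves.
- **Cover position:** Afterwards the pull measured 33.7°, against 34° for fully shut. A narrow slit still shows above the front wall. I took it as part of the box, because the cover edge moved by the same angle as the pull.
- **Mouse and ink bottle:** Comparing the first and last scene pictures showed no change at either one.
- **Robot:** It ended clear of everything, with essentially no force on the wrist.

No check failed. An early scene-camera reading of the pull's angle (43°) disagreed with the wrist camera's (about 50°). I used the wrist value because the scene view was at a grazing angle, and the fingers then went in centred on the pull.

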